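# Clear the trapped gib-head keys from the brake key fixture

## Task

Wind the handwheel until the shutter comb is against its stop and the slot mouths are open. Then take the hooked pick, use it to drag every key out of its narrow slot until the whole key lies well clear of the mouth on the apron, and lay the pick back in its cradle; never touch a key with the fingers while it is in a slot. Put the long keys in the rectangular tray and the short ones in the round dish, leaving the shutter open and the other things on the table where they are.

Things in the scene. Friction and masses are not known exactly. Their poses are not given: they have to be found in the camera images.
- fixture: fixed cast iron key fixture; origin on the table under the slotted block. In its axes, mm: four open-topped slots 16 wide, 26 deep (floor z = 16, block top z = 42) run along y from the closed end at y = 65 to the mouths at y = -65; centre lines at x = -66, -22, 22, 66.
- apron (a point): centre of the fixture's flat apron in front of the mouths, level with the slot floors (z = 16 mm). The apron spans 260 mm along the fixture's x and from the mouths to y = -225 mm of the fixture; then a 16 mm drop to the table.
- shutter (a joint): slide of the shutter comb (teeth 20 mm wide at fixture y = -67 to -73, top z = 42 mm) along the fixture's +x, m: 0 = teeth in the middle of the mouths; 0.022 = against its stop, teeth in front of the ribs, all mouths clear. Geared to the handwheel (4.4 mm a radian); stays where left.
- handwheel (a joint): angle of the horizontal handwheel, rad, 0 to 5.0 (stop); it grows anticlockwise seen from above and moves the shutter towards its stop. Light friction (about 0.05 N m).
- wheel_axis (a point): point on the handwheel's vertical axis, 86 mm above the table, level with the crank grip. The wheel is a 100 mm disc whose top is at z = 62 mm, standing on a grey gearbox behind the closed end of the slots.
- crank_grip (a point): the middle of the upright crank handle, a freely spinning black cylinder 20 mm in diameter and 40 mm high (z 62 to 102 mm) that stands on the wheel disc 38 mm from its axis; this point is 86 mm above the table.
- pick_grip (a point): centre of the hooked pick's wooden handle, a bar 80 mm long (x), 18 mm wide (y), 22 mm high (z). From its +x end a 6 mm steel shaft goes on along +x to 90 mm from this point and there turns straight down (-z). Mass about 0.12 kg, balanced near this point. It starts lying in the cradle, hook down.
- pick_hook (a point): lowest point of the pick's hook, at (90, 0, -65) mm from pick_grip in the pick's axes; the downward wire is 6 mm in diameter.
- cradle_seat (a point): where the handle's centre lies when the pick is in its cradle, 85 mm above the table; x along the handle, towards the hook. Fixed stand: two posts 8 mm thick at x = -34 and 34 mm, each a rest 74 mm above the table between cheeks 26 mm apart and 16 mm high; between the posts the handle is free for the fingers.
- tray: fixed rectangular aluminium tray, 130 (x) by 110 (y) by 25 mm high, wall and floor 4 mm (floor top at about z = 4 mm), for long keys. Origin on the table under its centre.
- dish: fixed round aluminium dish, 120 mm in diameter, 25 mm high, wall and floor 4 mm, for short keys. Origin on the table under its centre.
- long1_c (a point): long steel gib-head key: a bar 70 mm long (own y), 12 wide, 10 high, with an upright head at its -y end, 10 mm long and 24 high over all. This point: on the centre line, midway along the 70 mm, 7 mm above the underside; +y from head to plain end, z up. Starts on the floor of one of the slots, head towards the mouth. May be absent (None).
- long2_c (a point): long steel gib-head key: a bar 70 mm long (own y), 12 wide, 10 high, with an upright head at its -y end, 10 mm long and 24 high over all. This point: on the centre line, midway along the 70 mm, 7 mm above the underside; +y from head to plain end, z up. Starts on the floor of one of the slots, head towards the mouth. May be absent (None).
- short1_c (a point): short steel gib-head key: a bar 45 mm long (own y), 12 wide, 10 high, with an upright head at its -y end, 10 mm long and 24 high over all. This point: on the centre line, midway along the 45 mm, 7 mm above the underside; +y from head to plain end, z up. Starts on the floor of one of the slots, head towards the mouth. May be absent (None).
- short2_c (a point): short steel gib-head key: a bar 45 mm long (own y), 12 wide, 10 high, with an upright head at its -y end, 10 mm long and 24 high over all. This point: on the centre line, midway along the 45 mm, 7 mm above the underside; +y from head to plain end, z up. Starts on the floor of one of the slots, head towards the mouth. May be absent (None).
- caliper: bystander: steel vernier caliper, 220 mm long, lying flat; origin under its beam.
- chock: bystander: orange plastic wheel chock model, 130 x 60 x 57 mm; origin under its centre.
- washer_a: bystander: brass washer, 40 mm across, 4 mm thick; origin under its centre.
- washer_b: bystander: brass washer like washer_a.
- bolt: bystander: steel bolt standing on its head, 62 mm high; origin under its head.

How it is judged:
On the way, in this order (a step that is already met when the one before it is completed fails the run):
1. the shutter comb is wound to its stop (value of joint shutter above 0.0205 m), for 0.2 s.
2. every key present is out of its slot, clear of the mouths (y of each of long1_c, long2_c, short1_c, short2_c in the frame of fixture below -0.11 m), for 0.2 s.
At the end, for the whole second after the job is handed in: The shutter is within 1.5 mm of its stop, the pick lies level in its cradle (within 15 mm), every long key present rests inside the rectangular tray and every short key present inside the round dish (centre inside the walls, below the rim) (value of joint shutter above 0.0205 m and distance between pick_grip and cradle_seat below 0.015 m and angle between pick_grip's own z axis and vertical below 0.2 rad and x of long1_c in the frame of tray between -0.06 and 0.06 m and y of long1_c in the frame of tray between -0.05 and 0.05 m and z of each of long1_c, long2_c in the frame of tray below 0.03 m and linear speed of each of key_long1, key_long2, key_short1, key_short2 below 0.03 m/s and x of long2_c in the frame of tray between -0.06 and 0.06 m and y of long2_c in the frame of tray between -0.05 and 0.05 m and horizontal distance between each of short1_c, short2_c and dish below 0.055 m and z of each of short1_c, short2_c in the frame of dish below 0.03 m); the robot touches nothing.
It fails at once if a gripper finger takes or pushes a key that is still in its slot ((contact force between the fingers and key_long1 above 0.5 N and y of long1_c in the frame of fixture above -0.07 m) or (contact force between the fingers and key_long2 above 0.5 N and y of long2_c in the frame of fixture above -0.07 m) or (contact force between the fingers and key_short1 above 0.5 N and y of short1_c in the frame of fixture above -0.07 m) or (contact force between the fingers and key_short2 above 0.5 N and y of short2_c in the frame of fixture above -0.07 m)).
It fails at once if a bystander is shifted more than 3 cm (distance of any of caliper, chock, washer_a, washer_b, bolt from where it was at the start of the episode above 0.03 m).
Of key_long1, key_long2, key_short1, key_short2 only 3 to 4 are there at a start; the rules pass over those that are not, and their reading is None.
At some moment in a run one of key_long1, key_long2, key_short1, key_short2 may be knocked a few centimetres aside while the robot is not near it.
It also fails if it takes over 210 s, if anything falls off the work surface, if the arm or the gripper's body presses on something with over 40 N, if the wrist force passes 120 N, or if a joint passes its speed limit or range.

## Robot

A 7-joint arm with a two-finger parallel gripper is mounted at the origin on the work surface. World frame = base frame: x ahead of the robot, y to its left, z up, the work surface at z = 0. Lengths are in m, angles in rad, forces in N, time in s.
With the tool pointing down it reaches from about 0.4 to 0.85 m from the base axis. Payload 10.4 kg.
Tool frame: the origin (TCP) lies at the very end of the fingers, on their centre line; the grasp point (between the pads) lies 19 mm behind it; z points along the fingers, y is the line along which they close (so a half turn about z gives the same grasp; the last joint's range is limited). The gripper opens to 87 mm and grips with 3 to 60 N. Pads are 19 mm wide; open, the fingers measure 117 mm over their backs; the gripper's body (75 mm by 190 mm) begins 51 mm behind the grasp point.
Start: joints at [-1.223, 0.332, -0.065, 1.46, 0.022, 1.35, -0.088], TCP at [0.226, 0.583, 0.223] pointing down, gripper open.
Joint ranges: [-2.6, 2.6], [-0.5, 2.12], [-1.47, 1.34], [0.16, 2.42], [-1.27, 4.41], [0.06, 2.06], [-2.6, 2.6]. Speed limits (rad/s): [2.22, 2.22, 2.79, 2.79, 3.14, 3.14, 3.14].

## Interface

Orientations are given as a unit quaternion [x, y, z, w].
In Python, from bench import * gives the robot as it stands.
- The arm moves only by the tool step_arm, never from a script. Its arguments are lists of equal length, an entry for each row: "delta_pos": the shift along the world's x, y, z in units of 25 mm (1.0 is 25 mm), a list of three; "turn": the turn about the world's z in units of 0.12 rad (1.0 is 0.12 rad). In form: {"delta_pos": [[tx, ty, tz], ...], "turn": [turn, ...]}. A call has 1 to 12 rows; each row shifts and turns the commanded pose from where the row before left it; what a row does not reach is not made up. A row lasts 1/10 s, in which the tool goes at most 50 mm and 8.59 degrees, less where a joint would pass 70% of its speed; a pose out of reach is approached as far as the arm can. A call with a number of a shift or a turn outside -1 to 1 is refused whole. A call with a gripper value outside its range is refused whole. "grip" is the closure, from 0 (fully open) to 1 (shut), set as the call begins (left out, the last holds). The fingers move at their own pace and stop on an object; "newtons" is the grip in N (left out, the last holds). Time passes only in rows, so rows that do not move let the fingers close. It gives the time, the measured TCP pose, the force, the opening and the grip force at its end, in the units of the state.
- read_state(): the state, without advancing time (a new reading comes with each control period).
- camera(name): name is "scene" or "top" or "wrist"; returns a dict with "image" (420x560x3 uint8, red, green, blue), "z_map" (420x560 float32, m along the optical axis (not along the pixel's ray), 0 where there is no reading), "mtx" (3x3 intrinsics, pixels), "view" (4x4, takes a point from world to camera coordinates). Camera axes: x right, y up, looking along -z (the intrinsics and any distortion apply to the point x, -y, -z); pixel columns grow to the right and rows downward; lengths in m; the calibration is good to about 2 mm. The wrist camera is an equidistant fisheye: a pixel r from the principal point sees the ray r / f radians off the axis. A picture is of the moment at which its call begins.
- close_job(): hands the job in; it is judged then, once.
The state is a dict: "time": time; "joint_positions": joint angles; "joint_vel": joint speeds; "joint_torque": joint torques, N m; "ee_pos": TCP position; "eef_rot": TCP orientation; "ft_force": force on the tool from outside, world axes, zero at the start; "torque": the same for the moment, N m; "width": finger opening in m; "grip_force": force on a finger pad.
Only numpy, scipy, OpenCV 4.12 (cv2) and the standard library are available. Lean on these libraries where they do the work, as an engineer would, in place of code of your own. Each camera call takes 0.05 s, during which the arm holds its last target. There are 200 camera calls.

## Working session

There is one attempt and no reset: what is moved stays moved. The work goes in short steps, Python scripts to look and compute and a tool call to move; the robot and the scene stay as the last step left them, time stands still between calls to the robot, and variables do not carry over. Pictures are saved under pics/ and viewed, at most 14 in all, crops included, and the job is handed in when it is done.

Besides the shell and the picture viewer there is one more tool, called as name(argument=value, ...) on one line, values as JSON. step_arm: Moves the arm, as the interface text tells. Shifts and turns lie within -1 to 1; 1 stands for 25 mm of shift or 0.12 rad of turn. Its arguments: {"type":"object","properties":{"delta_pos":{"type":"array"},"turn":{"type":"array"},"grip":{"type":"number"},"newtons":{"type":"number"}},"required":["delta_pos","turn"]}

```bash
mkdir -p pics
cat > h.py <<'E'
from bench import *
import numpy as np, cv2
def snap(name,fn):
    c=camera(name); cv2.imwrite('pics/'+fn+'.png',c['image'][:,:,::-1]); np.savez('pics/'+fn+'.npz',**c); return c
def load(fn): return np.load('pics/'+fn+'.npz')
def px(c,u,v,z=None):
    """pixel -> world using z_map, or the plane world z"""
    K=c['mtx'];R=c['view'][:3,:3];t=c['view'][:3,3]
    d=np.array([(u-K[0,2])/K[0,0],-(v-K[1,2])/K[1,1],-1.0])
    o=-R.T@t; w=R.T@d
    s=c['z_map'][int(round(v)),int(round(u))] if z is None else (z-o[2])/w[2]
    return o+s*w
E
python3 - <<'E'
from h import *
c=snap('top','t0'); snap('scene','s0'); print(c['mtx'],c['view'],read_state())
E
```

```text
[[438.75215225   0.         281.39371202]
 [  0.         438.75215225 209.00945476]
 [  0.           0.           1.        ]] [[ 0.01747927 -0.99975035 -0.0139184  -0.02258102]
 [ 0.98387545  0.01472017  0.17824819 -0.57941498]
 [-0.17799881 -0.01680962  0.98388712 -0.91330026]
 [ 0.          0.          0.          1.        ]] {'time': 0.1, 'joint_positions': array([-1.22258854,  0.33282109, -0.06468162,  1.46085336,  0.02160965,
        1.34988708, -0.08851195]), 'joint_vel': array([-0.00022068, -0.00293905,  0.00017141, -0.00124939,  0.00032071,
       -0.00052831, -0.00155235]), 'joint_torque': array([ 1.05293839e-03, -6.24548650e+01,  2.44168210e-02, -3.90718067e+01,
       -6.15201378e-02,  3.65349068e-02,  4.97922838e-05]), 'ee_pos': array([0.226373  , 0.58219764, 0.22182759]), 'eef_rot': array([ 1.84347454e-01,  9.82860932e-01, -6.31375673e-04, -8.17784713e-05]), 'ft_force': array([-0.10899678, -0.67702649,  0.5220966 ]), 'torque': array([ 0.00484997, -0.00912167, -0.00047672]), 'grip_force': 0.0, 'width': 0.08675733092504731}
```

View pics/t0.png

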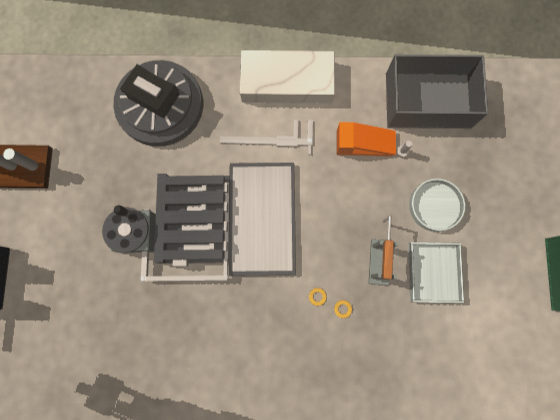

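View pics/s0.png

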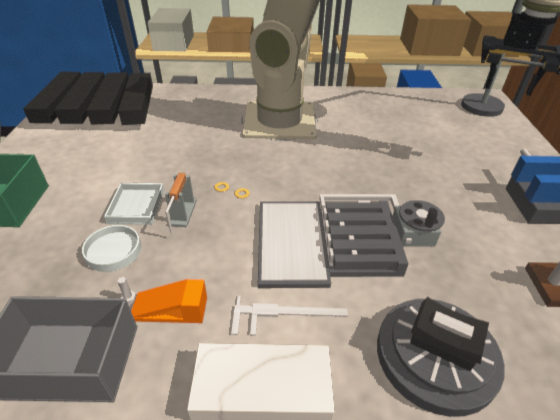

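Run:
```python
from h import *
c=load('t0'); im=c['image'][:,:,::-1]
cv2.imwrite('pics/c1.png',cv2.resize(im[160:290,95:305],None,fx=3.8,fy=3.8,interpolation=cv2.INTER_CUBIC))
cv2.imwrite('pics/c2.png',cv2.resize(im[120:320,300:475],None,fx=3,fy=3,interpolation=cv2.INTER_CUBIC))
```

```text
(no output)
```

View pics/c1.png

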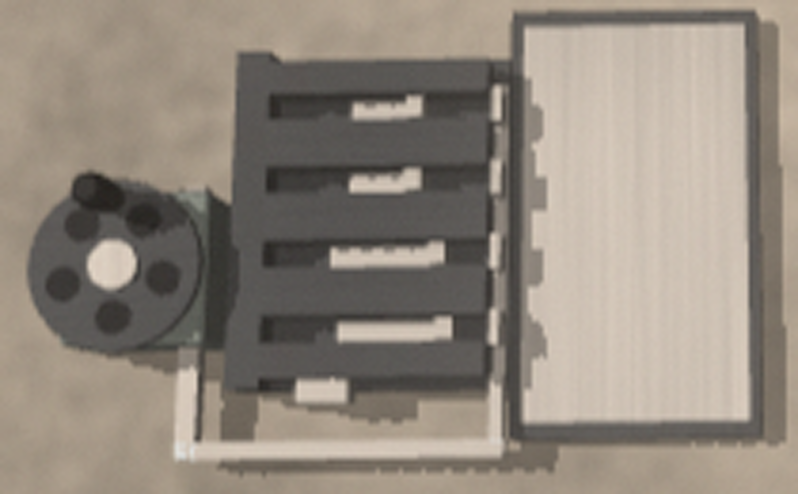

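View pics/c2.png

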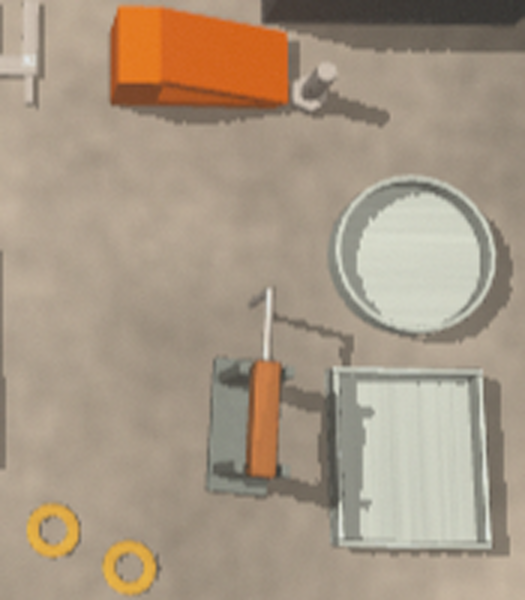

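Run:
```python
from h import *
np.set_printoptions(precision=4,suppress=True)
c=load('t0')
f=lambda u,v,z=None:px(c,95+u/3.8-.37,160+v/3.8-.37,z)
g=lambda u,v,z=None:px(c,300+u/3-.33,120+v/3-.33,z)
print('apron'); 
for p in [(513,12),(757,12),(763,440),(510,437)]: print(f(*p,.016))
print('block');
for p in [(490,62),(488,375),(240,55),(230,388)]: print(f(*p,.042), f(p[0]+(8 if p[0]<300 else -8),p[1]+(10 if p[1]<100 else -10)))
print('slot closed ends top z')
for p in [(269,106),(265,181),(262,254),(260,328)]: print(f(*p,.042))
print('keys head ends');
for p in [(417,100,.04),(414,174,.04),(438,248,.04),(446,323,.04)]: print(f(*p), f(*p[:2],.04))
for p in [(375,110),(375,184),(375,260),(375,332)]: print(f(*p), f(*p,.026))
print('wheel',f(112,264),f(60,240),f(112,264,.07)); print('grip',f(92,190),f(92,188,.102))
print('pick', [g(*p) for p in [(265,365),(264,470),(266,300),(266,420),(253,420),(277,420)]])
print('tray',[g(*p,.025) for p in [(332,368),(484,370),(490,549),(334,546)]])
print('dish',[g(*p,.025) for p in [(336,255),(494,255),(415,177),(415,333)]])
print('wash',g(53,530,.004),g(130,567,.004))
print('frame',f(180,450),f(500,450),f(320,390))
# depth-based segmentation of pick: points z>0.08
v,u=np.mgrid[225:300,360:410]; P=np.array([px(c,a,b) for a,b in zip(u.ravel(),v.ravel())])
m=(P[:,2]>.088)&(P[:,2]<.105); Q=P[m]; print(m.sum(),Q.mean(0),Q.min(0),Q.max(0)); 
q=Q[:,:2]-Q[:,:2].mean(0); w=np.linalg.svd(q,full_matrices=False)[2]; print(w)
r=cv2.minAreaRect((Q[:,:2]*1000).astype(np.float32)); print(r)
```

```text
apron
[0.6939 0.11   0.016 ]
[ 0.6959 -0.0396  0.016 ]
[ 0.4368 -0.0463  0.016 ]
[0.436  0.1019 0.016 ]
block
[0.6554 0.1189 0.042 ] [0.6495 0.1236 0.0408]
[0.4702 0.1124 0.042 ] [0.4757 0.1168 0.0452]
[0.6576 0.2683 0.042 ] [0.6505 0.2618 0.0464]
[0.4604 0.2607 0.042 ] [0.466  0.2558 0.0441]
slot closed ends top z
[0.6267 0.2489 0.042 ]
[0.5816 0.2484 0.042 ]
[0.5383 0.2473 0.042 ]
[0.4951 0.2456 0.042 ]
keys head ends
[0.6321 0.1616 0.04  ] [0.6321 0.1616 0.04  ]
[0.5874 0.1612 0.04  ] [0.5874 0.1612 0.04  ]
[0.5437 0.145  0.04  ] [0.5437 0.145  0.04  ]
[0.4999 0.1383 0.04  ] [0.4999 0.1383 0.04  ]
[0.6287 0.1892 0.0268] [0.6288 0.1894 0.026 ]
[0.5837 0.1871 0.0254] [0.5836 0.187  0.026 ]
[0.5377 0.1841 0.0279] [0.5379 0.1846 0.026 ]
[0.4955 0.1827 0.0243] [0.4953 0.1823 0.026 ]
wheel [0.5281 0.326  0.0648] [0.5416 0.3574 0.064 ] [0.5274 0.3241 0.07  ]
grip [0.5645 0.3269 0.1005] [0.5653 0.3265 0.102 ]
pick [array([ 0.5071, -0.2348,  0.0972]), array([ 0.4357, -0.2321,  0.098 ]), array([ 0.5539, -0.2389,  0.0873]), array([ 0.4695, -0.2344,  0.0976]), array([ 0.4694, -0.2258,  0.0964]), array([ 0.4698, -0.2425,  0.0951])]
tray [array([ 0.5136, -0.3006,  0.025 ]), array([ 0.5139, -0.4125,  0.025 ]), array([ 0.3843, -0.4096,  0.025 ]), array([ 0.3845, -0.2975,  0.025 ])]
dish [array([ 0.5989, -0.3065,  0.025 ]), array([ 0.6007, -0.4247,  0.025 ]), array([ 0.6602, -0.3684,  0.025 ]), array([ 0.5407, -0.363 ,  0.025 ])]
wash [ 0.3919 -0.0959  0.004 ] [ 0.3661 -0.1528  0.004 ]
frame [0.4249 0.2906 0.0308] [0.428  0.105  0.0333] [0.4605 0.2108 0.0335]
439 [ 0.4728 -0.2342  0.0953] [ 0.4304 -0.2551  0.088 ] [ 0.5422 -0.2137  0.1008]
[[-0.9972  0.0744]
 [ 0.0744  0.9972]]
((486.2701416015625, -235.2710723876953), (37.301544189453125, 112.36453247070312), 86.59815979003906)
```

step_arm(delta_pos=[[1, -0.755, 0], [1, -0.755, 0], [1, -0.755, 0], [1, -0.755, 0], [1, -0.755, 0], [1, -0.755, 0], [1, -0.755, 0], [1, -0.755, 0], [1, -0.755, 0], [1, -0.755, 0], [1, -0.755, 0], [1, -0.755, 0]], turn=[0, 0, 0, 0, 0, 0, 0, 0, 0, 0, 0, 0], grip=0.3)

```text
time: 1.3
ee_pos: [0.5272, 0.3551, 0.2222]
eef_rot: [0.184, 0.983, -0.0, -0.0]
ft_force: [-0.1, 0.1, 0.6]
width: 0.0612
grip_force: 0.0
```

step_arm(delta_pos=[[0.76, -0.58, 0], [0.76, -0.58, 0], [0, 0, 0], [0, 0, 0]], turn=[0, 0, 0, 0])

```text
time: 1.7
ee_pos: [0.5644, 0.3268, 0.222]
eef_rot: [0.185, 0.983, -0.0, -0.0]
ft_force: [-0.7, 0.4, -0.6]
width: 0.0613
grip_force: 0.0
```

step_arm(delta_pos=[[0, 0, -0.9], [0, 0, -0.9], [0, 0, -0.9], [0, 0, -0.9], [0, 0, -0.9], [0, 0, -0.9], [0, 0, -0.4], [0, 0, 0]], turn=[0, 0, 0, 0, 0, 0, 0, 0])

```text
time: 2.5
ee_pos: [0.5629, 0.3275, 0.0762]
eef_rot: [0.184, 0.983, -0.001, -0.001]
ft_force: [0.0, 0.3, -0.5]
width: 0.061
grip_force: 0.0
```

step_arm(delta_pos=[[0, 0, 0], [0, 0, 0], [0, 0, 0], [0, 0, 0], [0, 0, 0], [0, 0, 0], [0, 0, 0], [0, 0, 0]], turn=[0, 0, 0, 0, 0, 0, 0, 0], grip=1, newtons=12)

```text
time: 3.3
ee_pos: [0.5649, 0.3282, 0.078]
eef_rot: [0.184, 0.983, 0.001, 0.001]
ft_force: [2.2, 4.9, -0.8]
width: 0.0196
grip_force: 12.0
```

Run:
```python
import numpy as np
# circle deltas in units of 25mm, r=38mm, start angle 0.03
a=0.03+np.linspace(0,4.95,23); p=38/25*np.c_[np.cos(a),np.sin(a)]
p[:]=p
print(np.round(np.diff(p,axis=0),2).tolist())
```

```text
[[-0.05, 0.34], [-0.12, 0.32], [-0.19, 0.28], [-0.25, 0.23], [-0.29, 0.17], [-0.33, 0.1], [-0.34, 0.03], [-0.34, -0.05], [-0.32, -0.12], [-0.28, -0.19], [-0.23, -0.25], [-0.17, -0.3], [-0.1, -0.33], [-0.03, -0.34], [0.05, -0.34], [0.13, -0.32], [0.19, -0.28], [0.25, -0.23], [0.3, -0.17], [0.33, -0.1], [0.34, -0.02], [0.34, 0.05]]
```

step_arm(delta_pos=[[-0.05, 0.34, 0], [-0.12, 0.32, 0], [-0.19, 0.28, 0], [-0.25, 0.23, 0], [-0.29, 0.17, 0], [-0.33, 0.1, 0], [0, 0, 0]], turn=[0, 0, 0, 0, 0, 0, 0])

```text
time: 4.0
ee_pos: [0.532, 0.3649, 0.078]
eef_rot: [0.183, 0.983, 0.001, -0.001]
ft_force: [-0.3, 4.8, 1.8]
width: 0.0195
grip_force: 12.0
```

step_arm(delta_pos=[[-0.34, 0.03, 0], [-0.34, -0.05, 0], [-0.32, -0.12, 0], [-0.28, -0.19, 0], [-0.23, -0.25, 0], [-0.17, -0.3, 0], [-0.1, -0.33, 0], [-0.03, -0.34, 0], [0, 0, 0]], turn=[0, 0, 0, 0, 0, 0, 0, 0, 0])

```text
time: 4.9
ee_pos: [0.4893, 0.322, 0.0779]
eef_rot: [0.186, 0.983, -0.0, 0.0]
ft_force: [3.3, -0.9, 6.3]
width: 0.0197
grip_force: 12.0
```

step_arm(delta_pos=[[0.05, -0.34, 0], [0.13, -0.32, 0], [0.19, -0.28, 0], [0.25, -0.23, 0], [0.3, -0.17, 0], [0.33, -0.1, 0], [0.34, -0.02, 0], [0.34, 0.05, 0], [0, 0, 0], [0, 0, 0]], turn=[0, 0, 0, 0, 0, 0, 0, 0, 0, 0])

```text
time: 5.9
ee_pos: [0.5364, 0.2904, 0.0778]
eef_rot: [0.184, 0.983, 0.001, -0.0]
ft_force: [-0.2, 5.6, 5.5]
width: 0.0198
grip_force: 12.0
```

Run:
```python
from h import *
c=snap('top','t1'); im=c['image'][:,:,::-1]
cv2.imwrite('pics/c3.png',cv2.resize(im[160:290,95:305],None,fx=3.8,fy=3.8,interpolation=cv2.INTER_CUBIC))
```

```text
(no output)
```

View pics/c3.png

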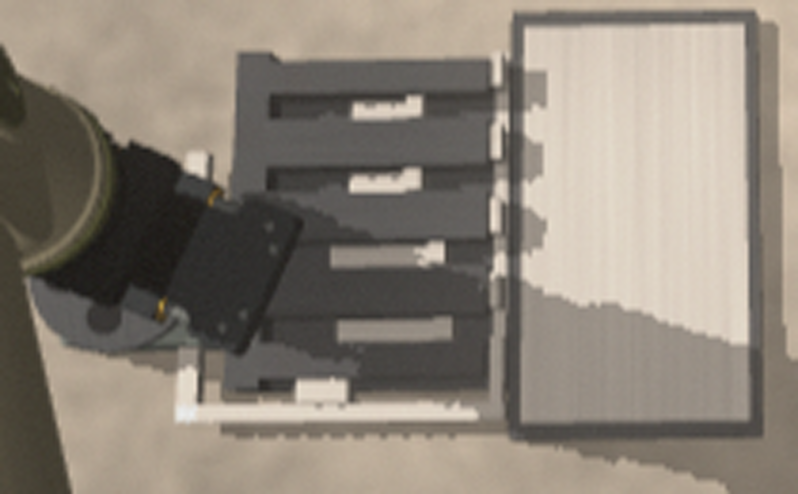

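step_arm(delta_pos=[[0.15, 0.03, 0], [0.15, 0.04, 0], [0, 0, 0], [0, 0, 0]], turn=[0, 0, 0, 0])

```text
time: 6.35
ee_pos: [0.5416, 0.2902, 0.0769]
eef_rot: [0.184, 0.983, -0.001, -0.003]
ft_force: [-8.3, -0.2, 10.7]
width: 0.0195
grip_force: 12.0
```

step_arm(delta_pos=[[0, 0, 0], [0, 0, 0], [0, 0, 0], [0, 0, 1], [0, 0, 1], [0, 0, 1], [0, 0, 1], [0, 0, 1], [0, 0, 1], [0, 0, 0.8]], turn=[0, 0, 0, 0, 0, 0, 0, 0, 0, 0], grip=0.4)

```text
time: 7.35
ee_pos: [0.5444, 0.2905, 0.2488]
eef_rot: [0.185, 0.983, 0.0, 0.0]
ft_force: [-0.2, 0.5, -0.1]
width: 0.0523
grip_force: 0.0
```

step_arm(delta_pos=[[-0.12, -0.87, 0], [-0.12, -0.87, 0], [-0.12, -0.87, 0], [-0.12, -0.87, 0], [-0.12, -0.87, 0], [-0.12, -0.87, 0], [-0.12, -0.87, 0], [-0.12, -0.87, 0], [-0.12, -0.87, 0], [-0.12, -0.87, 0], [-0.12, -0.87, 0], [-0.12, -0.87, 0]], turn=[-1, -1, -1, -1, -1, -1, -1, -1, -1, -1, -1, -1])

```text
time: 8.55
ee_pos: [0.5078, 0.0287, 0.2473]
eef_rot: [0.788, 0.615, -0.0, -0.0]
ft_force: [-0.6, 0.6, -0.6]
width: 0.0522
grip_force: 0.0
```

step_arm(delta_pos=[[-0.12, -0.87, 0], [-0.12, -0.87, 0], [-0.12, -0.87, 0], [-0.12, -0.87, 0], [-0.12, -0.87, 0], [-0.12, -0.87, 0], [-0.12, -0.87, 0], [-0.12, -0.87, 0], [-0.12, -0.87, 0], [-0.12, -0.87, 0], [-0.12, -0.87, 0], [0, -0.5, 0]], turn=[-1, -1, -1, -1, -1, -1, -1, -1, -1, -1, -1, -0.6])

```text
time: 9.75
ee_pos: [0.4742, -0.2241, 0.2475]
eef_rot: [0.999, -0.034, -0.0, 0.0]
ft_force: [0.3, -0.2, 0.7]
width: 0.0525
grip_force: 0.0
```

Run:
```python
from h import *
np.set_printoptions(precision=4,suppress=True)
c=load('t0')
g=lambda u,v,z=None:px(c,300+u/3-.33,120+v/3-.33,z)
for p in [(266,362,.096),(263,476,.096),(269,290,.088),(269,292,.088),(249,420,.096),(279,420,.096)]: print(g(*p))
c=snap('wrist','w1'); print(c['mtx'])
```

```text
[ 0.5093 -0.2358  0.096 ]
[ 0.4318 -0.2318  0.096 ]
[ 0.5609 -0.241   0.088 ]
[ 0.5595 -0.241   0.088 ]
[ 0.4694 -0.2232  0.096 ]
[ 0.4697 -0.2436  0.096 ]
[[325.1923   0.     279.4544]
 [  0.     325.1923 211.1363]
 [  0.       0.       1.    ]]
```

View pics/w1.png

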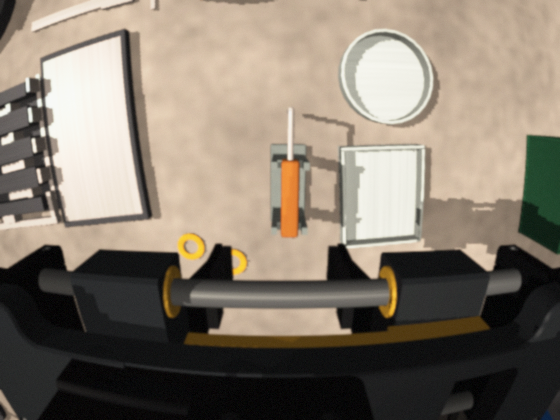

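step_arm(delta_pos=[[-0.14, -0.38, -0.5], [0, 0, -1], [0, 0, -1], [0, 0, -1], [0, 0, -1], [0, 0, -1], [0, 0, -1], [0, 0, -0.76], [0, 0, 0], [0, 0, 0]], turn=[0, 0, 0, 0, 0, 0, 0, 0, 0, 0])

```text
time: 10.8
ee_pos: [0.4713, -0.2312, 0.0659]
eef_rot: [1.0, -0.03, -0.0, 0.0]
ft_force: [0.0, 0.2, 0.5]
width: 0.0525
grip_force: 0.0
```

step_arm(delta_pos=[[0, 0, 0], [0, 0, 0], [0, 0, 0], [0, 0, 0], [0, 0, 0], [0, 0, 0], [0, 0, 0], [0, 0, 0]], turn=[0, 0, 0, 0, 0, 0, 0, 0], grip=1, newtons=40)

```text
time: 11.6
ee_pos: [0.4719, -0.2316, 0.0663]
eef_rot: [1.0, -0.031, 0.0, 0.0]
ft_force: [-1.9, -0.1, 3.8]
width: 0.0174
grip_force: 40.0
```

step_arm(delta_pos=[[0, 0, 0.5], [0, 0, 1], [0, 0, 1], [0, 0, 1], [0, 0, 0.5]], turn=[0, 0, 0, 0, 0])

```text
time: 12.1
ee_pos: [0.4723, -0.2318, 0.1685]
eef_rot: [1.0, -0.031, 0.001, 0.0]
ft_force: [1.1, -0.0, -1.7]
width: 0.0175
grip_force: 40.0
```

Run:
```python
from h import *
np.set_printoptions(precision=4,suppress=True)
c=load('t0')
f=lambda u,v,z=None:px(c,95+u/3.8-.37,160+v/3.8-.37,z)
O=np.array([.562,.1826]);a=.027;R=np.array([[np.cos(a),np.sin(a)],[-np.sin(a),np.cos(a)]])
for n,u,v in [('s66',423,102),('s22',420,176),('l-22',444,249),('l-66',452,324)]:
    w=f(u,v,.04); print(n,w[:2],'fix',R@(w[:2]-O),'hook target',w[:2]+[-.017*a,.017])
for x in(.066,.022,-.022,-.066): print(x,[(O+R.T@[x,y]) for y in(.0,-.1,-.165)])
```

```text
s66 [0.6309 0.158 ] fix [ 0.0682 -0.0265] hook target [0.6305 0.175 ]
s22 [0.5863 0.1576] fix [ 0.0236 -0.0256] hook target [0.5858 0.1746]
l-22 [0.5432 0.1415] fix [-0.02   -0.0406] hook target [0.5427 0.1585]
l-66 [0.4994 0.1348] fix [-0.0638 -0.0461] hook target [0.499  0.1518]
0.066 [array([0.628 , 0.1844]), array([0.6307, 0.0844]), array([0.6324, 0.0194])]
0.022 [array([0.584 , 0.1832]), array([0.5867, 0.0832]), array([0.5884, 0.0183])]
-0.022 [array([0.54 , 0.182]), array([0.5427, 0.082 ]), array([0.5445, 0.0171])]
-0.066 [array([0.496 , 0.1808]), array([0.4987, 0.0809]), array([0.5005, 0.0159])]
```

step_arm(delta_pos=[[0.45, 0.9, 0], [0.45, 0.9, 0], [0.45, 0.9, 0], [0.45, 0.9, 0], [0.45, 0.9, 0], [0.45, 0.9, 0], [0.45, 0.9, 0], [0.45, 0.9, 0], [0.45, 0.9, 0], [0.45, 0.9, 0], [0.45, 0.9, 0], [0.45, 0.9, 0]], turn=[0.99, 0.99, 0.99, 0.99, 0.99, 0.99, 0.99, 0.99, 0.99, 0.99, 0.99, 0.99])

```text
time: 13.3
ee_pos: [0.6067, 0.0396, 0.1657]
eef_rot: [0.775, 0.632, -0.0, -0.0]
ft_force: [-0.1, -0.6, -0.9]
width: 0.0173
grip_force: 40.0
```

step_arm(delta_pos=[[0.48, 0.95, -0.5], [0.49, 0.97, -0.6], [0, 0, 0], [0, 0, 0]], turn=[0.99, 0.99, 0, 0])

```text
time: 13.7
ee_pos: [0.6304, 0.0867, 0.1377]
eef_rot: [0.696, 0.718, -0.001, -0.0]
ft_force: [0.6, -0.9, -0.3]
width: 0.0175
grip_force: 40.0
```

Run:
```python
from h import *
c=snap('wrist','w2')
s=read_state();print(s['ee_pos'],s['eef_rot'])
c=snap('top','t2'); im=c['image'][:,:,::-1]
cv2.imwrite('pics/c4.png',cv2.resize(im[150:290,95:305],None,fx=3.8,fy=3.8,interpolation=cv2.INTER_CUBIC))
```

```text
[0.63072093 0.08566971 0.13843056] [ 6.96659423e-01  7.17401825e-01 -5.09728589e-04  9.79632407e-05]
```

View pics/w2.png

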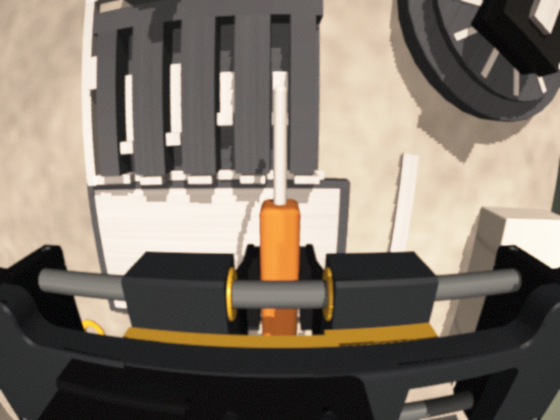

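View pics/c4.png

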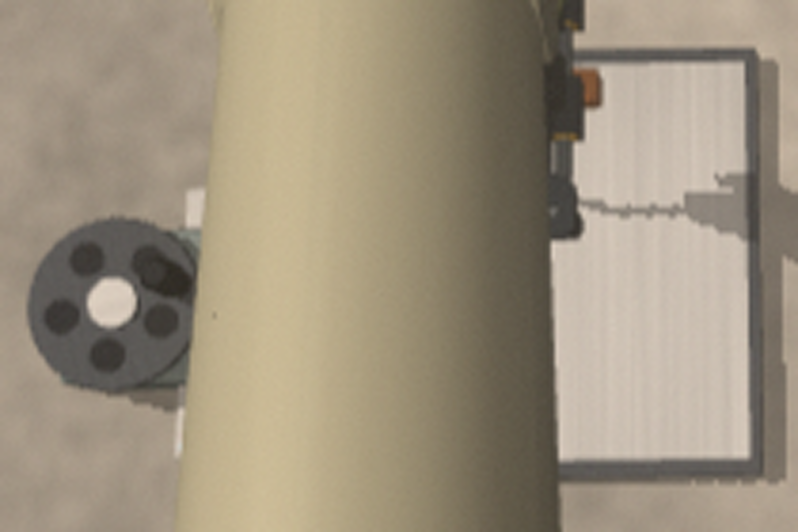

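step_arm(delta_pos=[[0.05, 0, -0.9], [0, 0, -0.9], [0, 0, 0], [0, 0, 0]], turn=[-0.03, 0, 0, 0])

```text
time: 14.2
ee_pos: [0.6323, 0.0857, 0.0944]
eef_rot: [0.698, 0.716, 0.0, 0.0]
ft_force: [0.2, -0.6, -1.1]
width: 0.0175
grip_force: 40.0
```

Run:
```python
from h import *
np.set_printoptions(precision=4,suppress=True)
print(read_state()['ee_pos'])
c=snap('scene','s2'); im=c['image'][:,:,::-1]
cv2.imwrite('pics/c5.png',cv2.resize(im[180:290,250:420],None,fx=4.6,fy=4.6,interpolation=cv2.INTER_CUBIC))
```

```text
[0.6323 0.0857 0.0944]
```

View pics/c5.png

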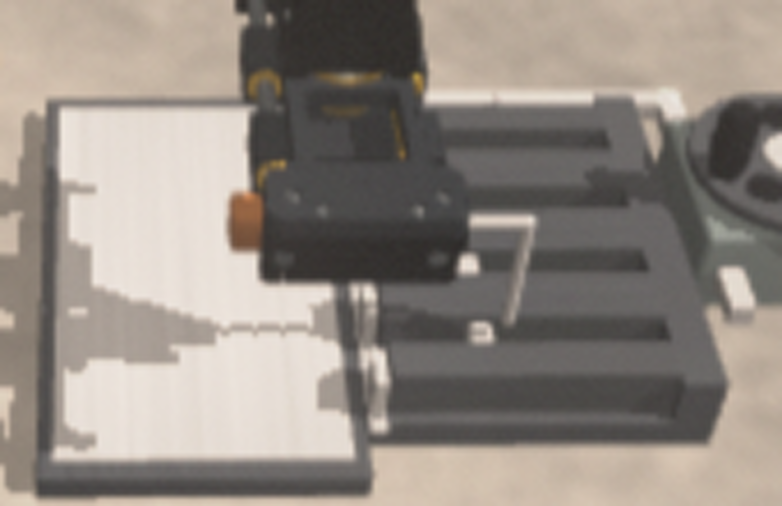

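step_arm(delta_pos=[[0, 0, -0.35], [0, 0, -0.3], [0, 0, 0], [0, 0, 0]], turn=[0, 0, 0, 0])

```text
time: 14.65
ee_pos: [0.6321, 0.0865, 0.0771]
eef_rot: [0.697, 0.717, -0.0, -0.0]
ft_force: [0.3, 0.0, -0.7]
width: 0.0173
grip_force: 40.0
```

Run:
```python
from h import *
np.set_printoptions(precision=4,suppress=True)
c=load('s2'); K=c['mtx']
def proj(p):
    q=c['view']@np.r_[p,1]; return (K[0,0]*q[0]/-q[2]+K[0,2], K[1,1]*q[1]/q[2]+K[1,2])
for p in [(.6295,.1745,.0484),(.6305,.1745,.0484),(.6295,.1745,.042),(.6295,.1625,.04)]:
    u,v=proj(p); print(((u-250)*4.6,(v-180)*4.6))
```

```text
(np.float64(504.2466469679468), np.float64(324.3634179812815))
(np.float64(504.55264690128445), np.float64(325.9848181294686))
(np.float64(502.1623036603764), np.float64(333.86653781293273))
(np.float64(475.37956379628844), np.float64(336.3554472333615))
```

step_arm(delta_pos=[[0.01, -0.4, 0], [0.014, -0.5, 0], [0.014, -0.5, 0], [0.014, -0.5, 0], [0.014, -0.5, 0], [0.014, -0.5, 0], [0.014, -0.5, 0], [0.014, -0.5, 0], [0.014, -0.5, 0], [0.014, -0.5, 0], [0.014, -0.5, 0], [0.01, -0.4, 0]], turn=[0, 0, 0, 0, 0, 0, 0, 0, 0, 0, 0, 0])

```text
time: 15.85
ee_pos: [0.6362, -0.0599, 0.0773]
eef_rot: [0.697, 0.717, -0.0, 0.0]
ft_force: [0.4, 0.3, -1.5]
width: 0.0178
grip_force: 40.0
```

step_arm(delta_pos=[[0.005, -0.2, 0], [0.005, -0.15, 0], [0, 0, 0], [0, 0, 0]], turn=[0, 0, 0, 0])

```text
time: 16.25
ee_pos: [0.6365, -0.0667, 0.0773]
eef_rot: [0.697, 0.717, 0.0, -0.0]
ft_force: [-0.0, 0.4, -1.6]
width: 0.0179
grip_force: 40.0
```

Run:
```python
from h import *
c=snap('scene','s3'); im=c['image'][:,:,::-1]
cv2.imwrite('pics/c6.png',cv2.resize(im[180:290,250:420],None,fx=4.6,fy=4.6,interpolation=cv2.INTER_CUBIC))
```

```text
(no output)
```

View pics/c6.png

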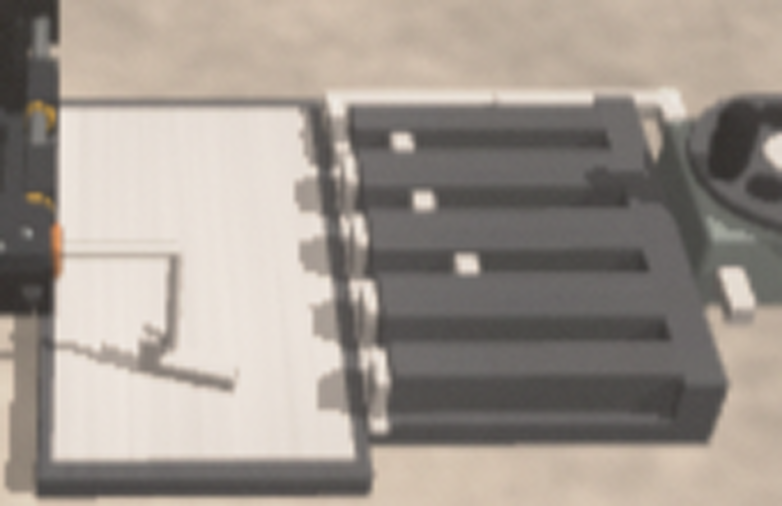

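step_arm(delta_pos=[[0, 0, 0.6], [0, 0, 0.6], [-0.277, 0.873, 0], [-0.277, 0.873, 0], [-0.277, 0.873, 0], [-0.277, 0.873, 0], [-0.277, 0.873, 0], [-0.277, 0.873, 0], [-0.277, 0.873, 0], [0, 0, 0], [0, 0, -0.6], [0, 0, -0.6]], turn=[0, 0, 0, 0, 0, 0, 0, 0, 0, 0, 0, 0])

```text
time: 17.5
ee_pos: [0.5887, 0.0846, 0.0771]
eef_rot: [0.698, 0.716, 0.001, 0.001]
ft_force: [0.7, -0.4, -2.1]
width: 0.0174
grip_force: 40.0
```

step_arm(delta_pos=[[0, 0, 0], [0, 0, 0]], turn=[0, 0])

```text
time: 17.7
ee_pos: [0.5877, 0.0845, 0.0765]
eef_rot: [0.698, 0.716, -0.001, -0.0]
ft_force: [-0.1, 0.6, -0.5]
width: 0.0176
grip_force: 40.0
```

step_arm(delta_pos=[[0.01, -0.4, 0], [0.014, -0.5, 0], [0.014, -0.5, 0], [0.014, -0.5, 0], [0.014, -0.5, 0], [0.014, -0.5, 0], [0.014, -0.5, 0], [0.014, -0.5, 0], [0.014, -0.5, 0], [0.014, -0.5, 0], [0.014, -0.5, 0], [0.01, -0.4, 0]], turn=[0, 0, 0, 0, 0, 0, 0, 0, 0, 0, 0, 0])

```text
time: 18.9
ee_pos: [0.592, -0.0608, 0.0773]
eef_rot: [0.697, 0.717, -0.0, 0.0]
ft_force: [-0.7, 0.1, -0.2]
width: 0.0175
grip_force: 40.0
```

step_arm(delta_pos=[[0.005, -0.2, 0], [0.005, -0.15, 0], [0, 0, 0], [0, 0, 0]], turn=[0, 0, 0, 0])

```text
time: 19.3
ee_pos: [0.5923, -0.0677, 0.0773]
eef_rot: [0.697, 0.717, 0.0, -0.0]
ft_force: [0.3, -0.8, -1.2]
width: 0.0176
grip_force: 40.0
```

step_arm(delta_pos=[[0, 0, 0.6], [0, 0, 0.6], [-0.315, 0.917, 0], [-0.315, 0.917, 0], [-0.315, 0.917, 0], [-0.315, 0.917, 0], [-0.315, 0.917, 0], [-0.315, 0.917, 0], [0, 0, 0], [0, 0, -0.6], [0, 0, -0.6], [0, 0, 0]], turn=[0, 0, 0, 0, 0, 0, 0, 0, 0, 0, 0, 0])

```text
time: 20.5
ee_pos: [0.5444, 0.0688, 0.0769]
eef_rot: [0.697, 0.717, -0.001, -0.0]
ft_force: [0.0, -0.4, -0.4]
width: 0.0177
grip_force: 40.0
```

Run:
```python
from h import *
s=read_state();print(s['ee_pos'],s['ft_force'])
```

```text
[0.54443707 0.0687625  0.07685678] [ 0.00936402 -0.4425677  -0.41167904]
```

step_arm(delta_pos=[[0.01, -0.4, 0], [0.014, -0.5, 0], [0.014, -0.5, 0], [0.014, -0.5, 0], [0.014, -0.5, 0], [0.014, -0.5, 0], [0.014, -0.5, 0], [0.014, -0.5, 0], [0.014, -0.5, 0], [0.014, -0.5, 0], [0.014, -0.5, 0], [0.01, -0.4, 0]], turn=[0, 0, 0, 0, 0, 0, 0, 0, 0, 0, 0, 0])

```text
time: 21.7
ee_pos: [0.549, -0.0769, 0.0773]
eef_rot: [0.697, 0.717, -0.0, 0.0]
ft_force: [-0.1, 1.1, -1.6]
width: 0.0171
grip_force: 40.0
```

step_arm(delta_pos=[[0, -0.1, 0], [0, 0, 0], [0, 0, 0], [0, 0, 0.6], [0, 0, 0.6]], turn=[0, 0, 0, 0, 0])

```text
time: 22.2
ee_pos: [0.5489, -0.0776, 0.1083]
eef_rot: [0.697, 0.717, -0.0, -0.0]
ft_force: [0.0, 0.1, -0.8]
width: 0.0177
grip_force: 40.0
```

step_arm(delta_pos=[[-0.32, 0.937, 0], [-0.32, 0.937, 0], [-0.32, 0.937, 0], [-0.32, 0.937, 0], [-0.32, 0.937, 0], [-0.32, 0.937, 0], [0, 0, 0], [0, 0, -0.6], [0, 0, -0.6], [0, 0, 0]], turn=[0, 0, 0, 0, 0, 0, 0, 0, 0, 0])

```text
time: 23.2
ee_pos: [0.5002, 0.062, 0.0766]
eef_rot: [0.697, 0.717, -0.001, -0.0]
ft_force: [0.2, 0.2, -0.2]
width: 0.0176
grip_force: 40.0
```

step_arm(delta_pos=[[0.01, -0.4, 0], [0.014, -0.5, 0], [0.014, -0.5, 0], [0.014, -0.5, 0], [0.014, -0.5, 0], [0.014, -0.5, 0], [0.014, -0.5, 0], [0.014, -0.5, 0], [0.014, -0.5, 0], [0.014, -0.5, 0], [0.014, -0.5, 0], [0.01, -0.3, 0]], turn=[0, 0, 0, 0, 0, 0, 0, 0, 0, 0, 0, 0])

```text
time: 24.4
ee_pos: [0.5049, -0.0816, 0.0773]
eef_rot: [0.698, 0.716, -0.0, 0.0]
ft_force: [-0.5, 0.3, -1.6]
width: 0.0175
grip_force: 40.0
```

step_arm(delta_pos=[[0, 0, 0], [0, 0, 0], [0, 0, 0.6], [0, 0, 0.6], [0, 0, 1], [0, 0, 1]], turn=[0, 0, 0, 0, 0, 0])

```text
time: 25.0
ee_pos: [0.5047, -0.0793, 0.158]
eef_rot: [0.697, 0.717, -0.0, -0.0]
ft_force: [0.6, 0.0, -1.4]
width: 0.0176
grip_force: 40.0
```

Run:
```python
from h import *
c=snap('top','t3'); im=c['image'][:,:,::-1]
cv2.imwrite('pics/c7.png',cv2.resize(im[155:290,150:305],None,fx=4,fy=4,interpolation=cv2.INTER_CUBIC))
```

```text
(no output)
```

View pics/c7.png

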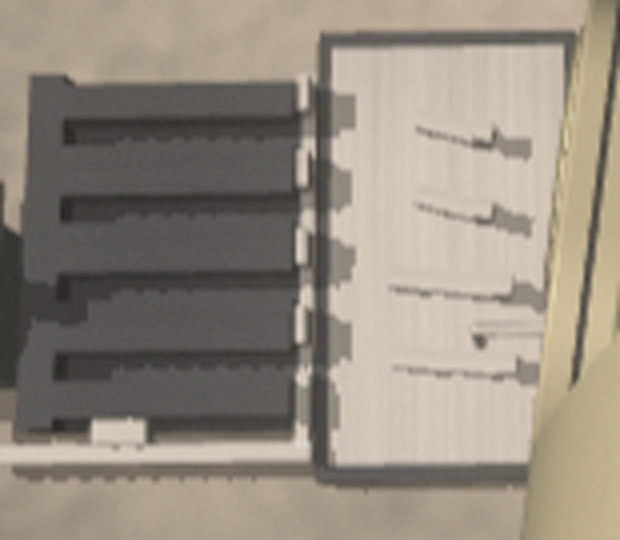

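step_arm(delta_pos=[[-0.094, -0.435, 0.4], [-0.094, -0.435, 0], [-0.094, -0.435, 0], [-0.094, -0.435, 0], [-0.094, -0.435, 0], [-0.094, -0.435, 0], [-0.094, -0.435, 0], [-0.094, -0.435, 0], [-0.094, -0.435, 0], [-0.094, -0.435, 0], [-0.094, -0.435, 0], [-0.094, -0.435, 0]], turn=[-0.99, -0.99, -0.99, -0.99, -0.99, -0.99, -0.99, -0.99, -0.99, -0.99, -0.99, -0.99])

```text
time: 26.25
ee_pos: [0.4769, -0.2102, 0.1672]
eef_rot: [0.996, 0.084, 0.0, -0.0]
ft_force: [-0.8, 0.2, -1.3]
width: 0.0176
grip_force: 40.0
```

step_arm(delta_pos=[[-0.094, -0.435, 0], [-0.094, -0.435, 0], [0, 0, 0], [0, 0, 0]], turn=[-0.99, -0.98, 0, 0])

```text
time: 26.65
ee_pos: [0.4723, -0.2315, 0.1672]
eef_rot: [1.0, -0.03, -0.0, -0.0]
ft_force: [0.1, 1.2, -0.6]
width: 0.0175
grip_force: 40.0
```

Down 101 mm to seat it.

step_arm(delta_pos=[[0, 0, -0.8], [0, 0, -0.8], [0, 0, -0.8], [0, 0, -0.6], [0, 0, -0.5], [0, 0, -0.3], [0, 0, -0.2], [0, 0, 0], [0, 0, 0]], turn=[0, 0, 0, 0, 0, 0, 0, 0, 0])

```text
time: 27.55
ee_pos: [0.4724, -0.2324, 0.0678]
eef_rot: [0.999, -0.032, 0.0, 0.0]
ft_force: [-0.5, -0.4, -0.8]
width: 0.0174
grip_force: 40.0
```

step_arm(delta_pos=[[0, 0, -0.06], [0, 0, 0]], turn=[0, 0])

```text
time: 27.75
ee_pos: [0.4726, -0.2325, 0.0663]
eef_rot: [0.999, -0.032, 0.001, 0.0]
ft_force: [1.2, -0.8, 0.9]
width: 0.0177
grip_force: 40.0
```

step_arm(delta_pos=[[0, 0, 0], [0, 0, 0], [0, 0, 0], [0, 0, 0], [0, 0, 1], [0, 0, 1], [0, 0, 1], [0, 0, 1], [0, 0, 1], [0, 0, 1], [0, 0, 1]], turn=[0, 0, 0, 0, 0, 0, 0, 0, 0, 0, 0], grip=0.4)

```text
time: 28.85
ee_pos: [0.4719, -0.2323, 0.2419]
eef_rot: [0.999, -0.032, 0.0, 0.0]
ft_force: [0.2, -0.4, 0.0]
width: 0.0522
grip_force: 0.0
```

Run:
```python
from h import *
np.set_printoptions(precision=4,suppress=True)
s=read_state();print(s['ee_pos'],s['eef_rot'],s['joint_positions'])
c=snap('top','t4')
# keys: depth points over the apron
v,u=np.mgrid[160:285,225:300]
P=np.array([px(c,a,b) for a,b in zip(u.ravel(),v.ravel())])
O=np.array([.562,.1826]);a=.027;R=np.array([[np.cos(a),np.sin(a)],[-np.sin(a),np.cos(a)]])
F=(P[:,:2]-O)@R.T
m=((P[:,2]>.0225)&(P[:,2]<.06)&(F[:,1]<-.085)&(F[:,1]>-.22)).reshape(u.shape).astype(np.uint8)
n,lab,st,_=cv2.connectedComponentsWithStats(m)
for i in range(1,n):
    if st[i,4]<12: continue
    Q=P[lab.ravel()==i]; r=cv2.minAreaRect((Q[:,:2]*1000).astype(np.float32)); H=Q[Q[:,2]>.034]
    print(st[i],np.round(r[0],1),np.round(r[1],1),round(r[2],1),'head',H[:,:2].mean(0) if len(H) else None,'bar',Q[Q[:,2]<.031].mean(0))
v,u=np.mgrid[225:300,360:410]; P=np.array([px(c,a,b) for a,b in zip(u.ravel(),v.ravel())])
Q=P[(P[:,2]>.088)&(P[:,2]<.105)]; print(len(Q),Q.mean(0))
im=c['image'][:,:,::-1]
A=cv2.resize(im[165:280,225:305],None,fx=5,fy=5,interpolation=cv2.INTER_CUBIC);B=cv2.resize(im[205:305,350:470],None,fx=3.3,fy=5,interpolation=cv2.INTER_CUBIC)
B=np.vstack([B,np.zeros((575-500,396,3),np.uint8)]);cv2.imwrite('pics/c8.png',np.hstack([A,B]))
```

```text
[ 0.4719 -0.2323  0.2419] [ 0.9995 -0.0318  0.0001  0.    ] [-0.2193  0.0988  0.6378  1.7228 -0.0604  1.3396 -1.2044]
[ 29  22  20  10 115] [634.6  29. ] [45.1 12.6] 73.9 head [0.6299 0.0121] bar [0.6355 0.0336 0.0268]
[ 29  41  20  11 113] [590.8  27.8] [44.6 12.3] 75.2 head [0.586  0.0111] bar [0.5913 0.0322 0.0271]
[ 22  62  31   8 175] [545.8  30. ] [69.1 12.4] 85.3 head [ 0.5426 -0.0003] bar [0.5461 0.0351 0.0269]
[ 23  82  31   8 177] [501.7  26.7] [68.4 12.3] 86.6 head [ 0.4998 -0.0031] bar [0.5018 0.0314 0.0268]
104 [ 0.4385 -0.231   0.0949]
```

View pics/c8.png

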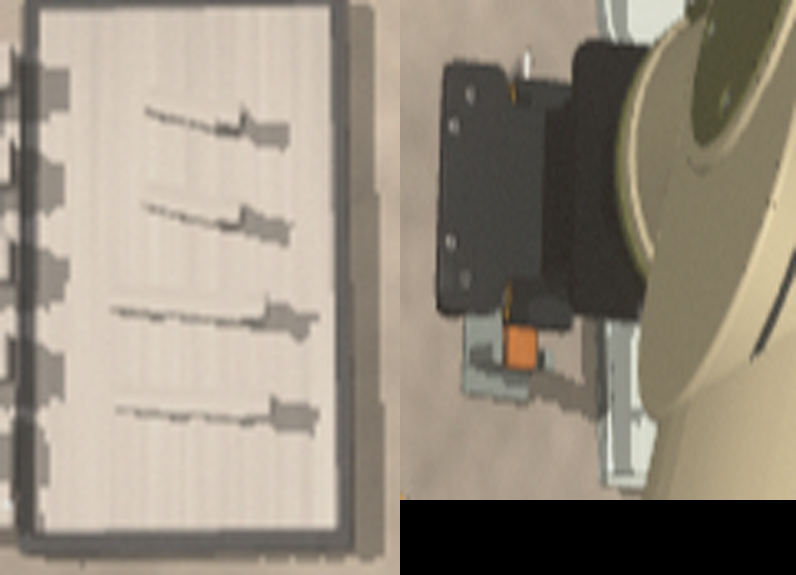

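step_arm(delta_pos=[[0.082, 0.686, 0], [0.082, 0.686, 0], [0.082, 0.686, 0], [0.082, 0.686, 0], [0.082, 0.686, 0], [0.082, 0.686, 0], [0.082, 0.686, 0], [0.082, 0.686, 0], [0.082, 0.686, 0], [0.082, 0.686, 0], [0.082, 0.686, 0], [0.082, 0.686, 0]], turn=[0.94, 0.94, 0.94, 0.94, 0.94, 0.94, 0.94, 0.94, 0.94, 0.94, 0.94, 0.94], grip=0.6)

```text
time: 30.1
ee_pos: [0.4966, -0.0259, 0.2407]
eef_rot: [0.798, 0.603, 0.0, -0.0]
ft_force: [0.9, -0.5, -0.1]
width: 0.035
grip_force: 0.0
```

step_arm(delta_pos=[[0.082, 0.686, -0.9], [0.082, 0.686, -0.9], [0, 0, -1], [0, 0, -1], [0, 0, -1], [0, 0, -1], [0, 0, -1], [0, 0, 0], [0, 0, 0]], turn=[0.94, 0.92, 0, 0, 0, 0, 0, 0, 0])

```text
time: 31.0
ee_pos: [0.5008, 0.0076, 0.0712]
eef_rot: [0.727, 0.686, -0.0, -0.0]
ft_force: [0.3, 0.5, -0.6]
width: 0.0347
grip_force: 0.0
```

step_arm(delta_pos=[[0, 0, -0.8], [0, 0, -0.8], [0, 0, -0.49], [0, 0, 0]], turn=[0, 0, 0, 0])

```text
time: 31.4
ee_pos: [0.5005, 0.0078, 0.0183]
eef_rot: [0.727, 0.686, -0.0, -0.0]
ft_force: [-0.7, -0.1, 0.5]
width: 0.0351
grip_force: 0.0
```

step_arm(delta_pos=[[0, 0, 0], [0, 0, 0], [0, 0, 0], [0, 0, 0], [0, 0, 0], [0, 0, 0]], turn=[0, 0, 0, 0, 0, 0], grip=1, newtons=30)

```text
time: 32.0
ee_pos: [0.5012, 0.0078, 0.0192]
eef_rot: [0.727, 0.686, 0.0, 0.0]
ft_force: [-1.0, 0.3, 5.4]
width: 0.0116
grip_force: 30.0
```

step_arm(delta_pos=[[0, 0, 0.5], [0, 0, 1], [0, 0, 1], [0, 0, 1], [0, 0, 0]], turn=[0, 0, 0, 0, 0])

```text
time: 32.5
ee_pos: [0.5028, 0.0079, 0.1099]
eef_rot: [0.727, 0.686, 0.002, 0.001]
ft_force: [0.2, 0.1, -1.7]
width: 0.0117
grip_force: 30.0
```

step_arm(delta_pos=[[0, 0, 1], [-0.204, -0.955, 1], [-0.204, -0.955, 0], [-0.204, -0.955, 0], [-0.204, -0.955, 0], [-0.204, -0.955, 0], [-0.204, -0.955, 0], [-0.204, -0.955, 0], [-0.204, -0.955, 0], [-0.204, -0.955, 0], [-0.204, -0.955, 0], [-0.204, -0.955, 0]], turn=[0, 0, 0, 0, 0, 0, 0, 0, 0, 0, 0, 0])

```text
time: 33.7
ee_pos: [0.444, -0.2556, 0.1559]
eef_rot: [0.727, 0.686, -0.0, -0.0]
ft_force: [0.1, 0.5, -1.0]
width: 0.0118
grip_force: 30.0
```

step_arm(delta_pos=[[-0.204, -0.955, 0], [-0.204, -0.955, 0], [-0.204, -0.955, 0], [-0.204, -0.955, 0], [-0.204, -0.955, 0], [0, 0, 0], [0, 0, -1], [0, 0, -1], [0, 0, -1], [0, 0, 0], [0, 0, 0]], turn=[0, 0, 0, 0, 0, 0, 0, 0, 0, 0, 0])

```text
time: 34.8
ee_pos: [0.4191, -0.3738, 0.0814]
eef_rot: [0.727, 0.687, -0.0, -0.0]
ft_force: [-0.0, -0.5, -0.3]
width: 0.0123
grip_force: 30.0
```

step_arm(delta_pos=[[0.08, 0, -0.8], [0, 0, -0.8], [0, 0, -0.7], [0, 0, -0.4], [0, 0, -0.2], [0, 0, 0]], turn=[0, 0, 0, 0, 0, 0])

```text
time: 35.4
ee_pos: [0.4214, -0.3744, 0.009]
eef_rot: [0.727, 0.686, 0.0, 0.0]
ft_force: [-0.6, -0.5, -0.1]
width: 0.0118
grip_force: 30.0
```

step_arm(delta_pos=[[0, 0, 0], [0, 0, 0], [0, 0, 0], [0, 0, 0.5], [0, 0, 1], [0, 0, 1], [0, 0, 1], [0, 0, 1], [0, 0, 1]], turn=[0, 0, 0, 0, 0, 0, 0, 0, 0], grip=0.77)

```text
time: 36.3
ee_pos: [0.421, -0.3744, 0.1482]
eef_rot: [0.727, 0.686, 0.0, 0.0]
ft_force: [0.2, 0.1, 0.3]
width: 0.0204
grip_force: 0.0
```

```bash
cat > k.py <<'E'
from h import *
np.set_printoptions(precision=4,suppress=True)
def keys(fn,box=(160,285,225,300),zr=(.0225,.06)):
    s=read_state();a=np.arctan2(s['eef_rot'][1],s['eef_rot'][0]);yaw=2*a-np.pi/2
    print('tcp',s['ee_pos'],'yaw',yaw,'w',s['width'])
    c=snap('top',fn); v,u=np.mgrid[box[0]:box[1],box[2]:box[3]]
    P=np.array([px(c,a,b) for a,b in zip(u.ravel(),v.ravel())])
    O=np.array([.562,.1826]);t=.027;R=np.array([[np.cos(t),np.sin(t)],[-np.sin(t),np.cos(t)]])
    F=(P[:,:2]-O)@R.T
    m=((P[:,2]>zr[0])&(P[:,2]<zr[1])&(F[:,1]<-.085)&((F[:,1]>-.22)|(box[2]>300))).reshape(u.shape).astype(np.uint8)
    n,lab,st,_=cv2.connectedComponentsWithStats(m)
    for i in range(1,n):
        if not 12<st[i,4]<400: continue
        Q=P[lab.ravel()==i]; H=Q[Q[:,2]>zr[0]+.0115]; B=Q[Q[:,2]<zr[0]+.0085]
        r=cv2.minAreaRect((Q[:,:2]*1000).astype(np.float32)); L=max(r[1])/1000; c0=np.array(r[0])/1000
        if not len(H) or not len(B): print(st[i],c0,r[1]); continue
        d=B[:,:2].mean(0)-H[:,:2].mean(0); th=np.arctan2(d[1],d[0]); rt=np.deg2rad(r[2])
        rt=min((rt+k*np.pi/2 for k in range(-4,5)),key=lambda x:abs(x-th)); d=np.array([np.cos(rt),np.sin(rt)])
        g=c0-d*(L/2-.016); ty=(rt-np.pi/2-yaw+np.pi/2)%np.pi-np.pi/2
        print('L',L,'c',c0,'th',rt,th,'grasp',g,'units',(g-s['ee_pos'][:2])/.025,'turn',ty/.12)
E
python3 -c "
from k import *
keys('t5')"
```

```text
tcp [ 0.421  -0.3744  0.1482] yaw -0.05807232517240957 w 0.02036060628000814
L 0.044880546569824216 c [0.6349 0.0288] th 1.3244123806495618 1.310727426073914 grasp [0.6333 0.0226] units [ 8.4915 15.8784] turn -1.56926350810771
L 0.04496509552001953 c [0.5907 0.0279] th 1.3134880938580569 1.3187099523422048 grasp [0.5891 0.0216] units [ 6.7224 15.8404] turn -1.6602992313702511
L 0.0693848876953125 c [0.5459 0.0301] th 1.4875656185110862 1.4658182335987942 grasp [0.5443 0.0115] units [ 4.931  15.4344] turn -0.209653192595007
```

step_arm(delta_pos=[[0.308, 0.965, 0], [0.308, 0.965, 0], [0.308, 0.965, 0], [0.308, 0.965, 0], [0.308, 0.965, 0], [0.308, 0.965, 0], [0.308, 0.965, 0], [0.308, 0.965, 0], [0.308, 0.965, 0], [0.308, 0.965, 0], [0.308, 0.965, 0], [0.308, 0.965, 0]], turn=[-0.21, 0, 0, 0, 0, 0, 0, 0, 0, 0, 0, 0], grip=0.6)

```text
time: 37.55
ee_pos: [0.5139, -0.084, 0.147]
eef_rot: [0.736, 0.677, 0.0, 0.0]
ft_force: [0.4, -0.7, 0.1]
width: 0.0351
grip_force: 0.0
```

step_arm(delta_pos=[[0.308, 0.965, 0], [0.308, 0.965, 0], [0.308, 0.965, 0], [0.308, 0.965, 0], [0, 0, -1], [0, 0, -1], [0, 0, -1], [0, 0, -1], [0, 0, 0], [0, 0, 0]], turn=[0, 0, 0, 0, 0, 0, 0, 0, 0, 0])

```text
time: 38.55
ee_pos: [0.5446, 0.0115, 0.0471]
eef_rot: [0.736, 0.677, 0.0, 0.0]
ft_force: [0.2, 0.1, 1.0]
width: 0.0348
grip_force: 0.0
```

step_arm(delta_pos=[[0, 0, -0.6], [0, 0, -0.53], [0, 0, 0]], turn=[0, 0, 0])

```text
time: 38.85
ee_pos: [0.5445, 0.0118, 0.017]
eef_rot: [0.736, 0.677, 0.0, 0.0]
ft_force: [0.2, -0.3, -0.1]
width: 0.0348
grip_force: 0.0
```

step_arm(delta_pos=[[0, 0, 0], [0, 0, 0], [0, 0, 0], [0, 0, 0], [0, 0, 0], [0, 0, 0], [0, 0, 0.5], [0, 0, 1], [0, 0, 1], [0, 0, 1], [0, 0, 1], [0, 0, 1]], turn=[0, 0, 0, 0, 0, 0, 0, 0, 0, 0, 0, 0], grip=1, newtons=30)

```text
time: 40.05
ee_pos: [0.5443, 0.0116, 0.1573]
eef_rot: [0.736, 0.677, 0.0, 0.0]
ft_force: [1.2, 0.8, -0.8]
width: 0.0121
grip_force: 30.0
```

step_arm(delta_pos=[[-0.173, -0.964, 0], [-0.173, -0.964, 0], [-0.173, -0.964, 0], [-0.173, -0.964, 0], [-0.173, -0.964, 0], [-0.173, -0.964, 0], [-0.173, -0.964, 0], [-0.173, -0.964, 0], [-0.173, -0.964, 0], [-0.173, -0.964, 0], [-0.173, -0.964, 0], [-0.173, -0.964, 0]], turn=[0.21, 0, 0, 0, 0, 0, 0, 0, 0, 0, 0, 0])

```text
time: 41.25
ee_pos: [0.4922, -0.2784, 0.1562]
eef_rot: [0.727, 0.686, 0.0, 0.0]
ft_force: [0.6, 0.3, -1.0]
width: 0.0117
grip_force: 30.0
```

step_arm(delta_pos=[[-0.173, -0.964, 0], [-0.173, -0.964, 0], [-0.173, -0.964, 0], [-0.173, -0.964, 0], [0, 0, 0], [0, 0, -1], [0, 0, -1], [0, 0, -1], [0, 0, -1], [0, 0, 0], [0, 0, 0]], turn=[0, 0, 0, 0, 0, 0, 0, 0, 0, 0, 0])

```text
time: 42.35
ee_pos: [0.4755, -0.3736, 0.0562]
eef_rot: [0.727, 0.687, 0.0, 0.0]
ft_force: [1.0, 0.1, -0.0]
width: 0.0117
grip_force: 30.0
```

step_arm(delta_pos=[[0, 0, -0.8], [0, 0, -0.6], [0, 0, -0.3], [0, 0, -0.2], [0, 0, 0]], turn=[0, 0, 0, 0, 0])

```text
time: 42.85
ee_pos: [0.4751, -0.3738, 0.0077]
eef_rot: [0.727, 0.686, -0.0, -0.0]
ft_force: [0.5, 0.0, -0.3]
width: 0.0119
grip_force: 30.0
```

step_arm(delta_pos=[[0, 0, 0], [0, 0, 0], [0, 0, 0], [0, 0, 0.5], [0, 0, 1], [0, 0, 1], [0, 0, 1], [0, 0, 1], [0, 0, 1]], turn=[0, 0, 0, 0, 0, 0, 0, 0, 0], grip=0.77)

```text
time: 43.75
ee_pos: [0.4751, -0.374, 0.1476]
eef_rot: [0.727, 0.686, 0.0, 0.0]
ft_force: [-0.4, 0.5, 0.4]
width: 0.0195
grip_force: 0.0
```

```bash
python3 -c "
from k import *
keys('t6')"
```

```text
tcp [ 0.4751 -0.374   0.1476] yaw -0.057963620396462634 w 0.019494573596568955
L 0.04542508316040039 c [0.6348 0.0289] th 1.3199131031459275 1.312714896024095 grasp [0.6332 0.0224] units [ 6.3229 15.858 ] turn -1.6076633604375539
L 0.04464189529418945 c [0.5903 0.0278] th 1.333044085216672 1.3220140071442483 grasp [0.5888 0.0217] units [ 4.5492 15.827 ] turn -1.4982385098480155
```

Short b: (4.55, 15.83), turn −1.6.

step_arm(delta_pos=[[0.284, 0.989, 0], [0.284, 0.989, 0], [0.284, 0.989, 0], [0.284, 0.989, 0], [0.284, 0.989, 0], [0.284, 0.989, 0], [0.284, 0.989, 0], [0.284, 0.989, 0], [0.284, 0.989, 0], [0.284, 0.989, 0], [0.284, 0.989, 0], [0.284, 0.989, 0]], turn=[-0.8, -0.8, 0, 0, 0, 0, 0, 0, 0, 0, 0, 0], grip=0.6)

```text
time: 45.0
ee_pos: [0.5607, -0.0763, 0.1463]
eef_rot: [0.79, 0.613, 0.0, 0.0]
ft_force: [-0.3, -0.3, 0.4]
width: 0.0346
grip_force: 0.0
```

step_arm(delta_pos=[[0.284, 0.989, 0], [0.284, 0.989, 0], [0.284, 0.989, 0], [0.284, 0.989, 0], [0, 0, -1], [0, 0, -1], [0, 0, -1], [0, 0, -1], [0, 0, 0], [0, 0, 0]], turn=[0, 0, 0, 0, 0, 0, 0, 0, 0, 0])

```text
time: 46.0
ee_pos: [0.5891, 0.0215, 0.0463]
eef_rot: [0.79, 0.613, 0.0, 0.0]
ft_force: [-0.0, 0.4, 0.7]
width: 0.0349
grip_force: 0.0
```

step_arm(delta_pos=[[0, 0, -0.6], [0, 0, -0.5], [0, 0, 0]], turn=[0, 0, 0])

```text
time: 46.3
ee_pos: [0.5888, 0.0218, 0.0171]
eef_rot: [0.79, 0.614, -0.0, 0.0]
ft_force: [1.1, 0.0, 0.4]
width: 0.0345
grip_force: 0.0
```

step_arm(delta_pos=[[0, 0, 0], [0, 0, 0], [0, 0, 0], [0, 0, 0], [0, 0, 0], [0, 0, 0], [0, 0, 0.5], [0, 0, 1], [0, 0, 1], [0, 0, 1], [0, 0, 1], [0, 0, 1]], turn=[0, 0, 0, 0, 0, 0, 0, 0, 0, 0, 0, 0], grip=1, newtons=30)

```text
time: 47.5
ee_pos: [0.5887, 0.0216, 0.1573]
eef_rot: [0.79, 0.613, 0.0, 0.0]
ft_force: [1.1, 0.0, -1.4]
width: 0.0116
grip_force: 30.0
```

step_arm(delta_pos=[[-0.022, -0.984, 0], [-0.022, -0.984, 0], [-0.022, -0.984, 0], [-0.022, -0.984, 0], [-0.022, -0.984, 0], [-0.022, -0.984, 0], [-0.022, -0.984, 0], [-0.022, -0.984, 0], [-0.022, -0.984, 0], [-0.022, -0.984, 0], [-0.022, -0.984, 0], [-0.022, -0.984, 0]], turn=[0.5, 0.5, 0.5, 0.5, 0, 0, 0, 0, 0, 0, 0, 0])

```text
time: 48.7
ee_pos: [0.5821, -0.2744, 0.1563]
eef_rot: [0.71, 0.704, 0.0, 0.0]
ft_force: [0.6, -0.1, -0.5]
width: 0.0118
grip_force: 30.0
```

step_arm(delta_pos=[[-0.022, -0.984, 0], [-0.022, -0.984, 0], [-0.022, -0.984, 0], [-0.022, -0.984, 0], [0, 0, 0], [0, 0, -1], [0, 0, -1], [0, 0, -1], [0, 0, -1], [0, 0, 0], [0, 0, 0]], turn=[0, 0, 0, 0, 0, 0, 0, 0, 0, 0, 0])

```text
time: 49.8
ee_pos: [0.5803, -0.3715, 0.0563]
eef_rot: [0.71, 0.704, 0.0, 0.0]
ft_force: [-0.6, -0.3, 0.6]
width: 0.0115
grip_force: 30.0
```

step_arm(delta_pos=[[0, 0, -0.8], [0, 0, -0.6], [0, 0, -0.3], [0, 0, -0.2], [0, 0, 0]], turn=[0, 0, 0, 0, 0])

```text
time: 50.3
ee_pos: [0.5799, -0.3717, 0.0076]
eef_rot: [0.71, 0.704, -0.0, -0.0]
ft_force: [0.5, -1.1, -0.5]
width: 0.0116
grip_force: 30.0
```

step_arm(delta_pos=[[0, 0, 0], [0, 0, 0], [0, 0, 0], [0, 0, 0.5], [0, 0, 1], [0, 0, 1], [0, 0, 1], [0, 0, 1], [0, 0, 1]], turn=[0, 0, 0, 0, 0, 0, 0, 0, 0], grip=0.77)

```text
time: 51.2
ee_pos: [0.58, -0.372, 0.1477]
eef_rot: [0.711, 0.704, 0.0, 0.001]
ft_force: [0.6, 0.4, 0.1]
width: 0.0202
grip_force: 0.0
```

```bash
python3 -c "
from k import *
keys('t7')"
```

```text
tcp [ 0.58   -0.372   0.1477] yaw -0.00978344793775987 w 0.020159135191554923
L 0.04564599609375 c [0.6069 0.0277] th 1.04510370736855 1.041572429715641 grasp [0.6035 0.0218] units [ 0.9405 15.7528] turn -4.299243095738222
```

step_arm(delta_pos=[[0.059, 0.985, 0], [0.059, 0.985, 0], [0.059, 0.985, 0], [0.059, 0.985, 0], [0.059, 0.985, 0], [0.059, 0.985, 0], [0.059, 0.985, 0], [0.059, 0.985, 0], [0.059, 0.985, 0], [0.059, 0.985, 0], [0.059, 0.985, 0], [0.059, 0.985, 0]], turn=[-0.5, -0.5, -0.5, -0.5, -0.5, -0.5, -0.5, -0.5, -0.3, 0, 0, 0], grip=0.6)

```text
time: 52.45
ee_pos: [0.5978, -0.0754, 0.1464]
eef_rot: [0.867, 0.499, 0.001, 0.0]
ft_force: [0.3, 0.4, -0.5]
width: 0.0347
grip_force: 0.0
```

step_arm(delta_pos=[[0.059, 0.985, 0], [0.059, 0.985, 0], [0.059, 0.985, 0], [0.059, 0.985, 0], [0, 0, -1], [0, 0, -1], [0, 0, -1], [0, 0, -1], [0, 0, 0], [0, 0, 0]], turn=[0, 0, 0, 0, 0, 0, 0, 0, 0, 0])

```text
time: 53.45
ee_pos: [0.6039, 0.022, 0.0464]
eef_rot: [0.867, 0.499, 0.0, 0.0]
ft_force: [-0.2, -0.3, 0.7]
width: 0.0344
grip_force: 0.0
```

Run:
```python
from h import *
c=snap('wrist','w9'); cv2.imwrite('pics/w9.png',c['image'][:,:,::-1])
```

```text
(no output)
```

View pics/w9.png

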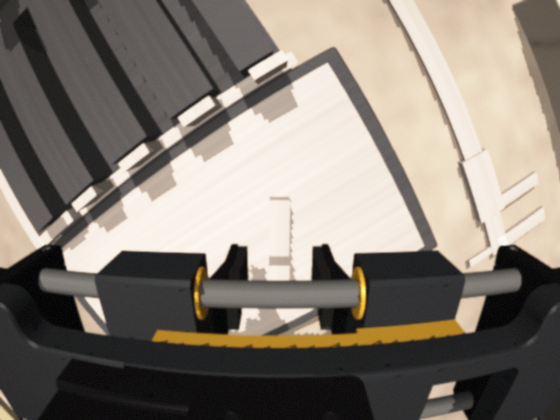

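The key (bar at 270–290, 200–265) is centred between the fingers and upright in line with them; closing.

step_arm(delta_pos=[[0, 0, -0.6], [0, 0, -0.5], [0, 0, 0]], turn=[0, 0, 0])

```text
time: 53.8
ee_pos: [0.6036, 0.0222, 0.017]
eef_rot: [0.867, 0.499, -0.0, -0.0]
ft_force: [-0.5, -0.7, -0.6]
width: 0.0347
grip_force: 0.0
```

step_arm(delta_pos=[[0, 0, 0], [0, 0, 0], [0, 0, 0], [0, 0, 0], [0, 0, 0], [0, 0, 0], [0, 0, 0.5], [0, 0, 1], [0, 0, 1], [0, 0, 1], [0, 0, 1], [0, 0, 1]], turn=[0, 0, 0, 0, 0, 0, 0, 0, 0, 0, 0, 0], grip=1, newtons=30)

```text
time: 55.0
ee_pos: [0.6036, 0.022, 0.1574]
eef_rot: [0.867, 0.499, 0.0, 0.0]
ft_force: [0.2, 0.8, -1.3]
width: 0.0117
grip_force: 30.0
```

step_arm(delta_pos=[[0.041, -0.985, 0], [0.041, -0.985, 0], [0.041, -0.985, 0], [0.041, -0.985, 0], [0.041, -0.985, 0], [0.041, -0.985, 0], [0.041, -0.985, 0], [0.041, -0.985, 0], [0.041, -0.985, 0], [0.041, -0.985, 0], [0.041, -0.985, 0], [0.041, -0.985, 0]], turn=[0.5, 0.5, 0.5, 0.5, 0.5, 0.5, 0.5, 0.5, 0.3, 0, 0, 0])

```text
time: 56.2
ee_pos: [0.6158, -0.2744, 0.1564]
eef_rot: [0.711, 0.704, 0.0, 0.0]
ft_force: [0.6, 0.4, -0.1]
width: 0.0117
grip_force: 30.0
```

step_arm(delta_pos=[[0.041, -0.985, 0], [0.041, -0.985, 0], [0.041, -0.985, 0], [0.041, -0.985, 0], [0, 0, 0], [0, 0, -1], [0, 0, -1], [0, 0, -1], [0, 0, -1], [0, 0, 0], [0, 0, 0]], turn=[0, 0, 0, 0, 0, 0, 0, 0, 0, 0, 0])

```text
time: 57.3
ee_pos: [0.6203, -0.3715, 0.0564]
eef_rot: [0.71, 0.704, 0.0, 0.0]
ft_force: [0.8, -0.2, -0.0]
width: 0.0113
grip_force: 30.0
```

step_arm(delta_pos=[[0, 0, -0.8], [0, 0, -0.6], [0, 0, -0.3], [0, 0, -0.2], [0, 0, 0]], turn=[0, 0, 0, 0, 0])

```text
time: 57.8
ee_pos: [0.6199, -0.3717, 0.0076]
eef_rot: [0.71, 0.704, -0.0, -0.0]
ft_force: [-0.2, 0.8, -0.4]
width: 0.0113
grip_force: 30.0
```

step_arm(delta_pos=[[0, 0, 0], [0, 0, 0], [0, 0, 0], [0, 0, 0.5], [0, 0, 1], [0, 0, 1], [0, 0, 1], [0, 0, 1], [0, 0, 1], [0, 0, 1]], turn=[0, 0, 0, 0, 0, 0, 0, 0, 0, 0], grip=0.77)

```text
time: 58.8
ee_pos: [0.6199, -0.372, 0.1728]
eef_rot: [0.711, 0.704, 0.0, 0.001]
ft_force: [0.2, 0.2, 0.1]
width: 0.0199
grip_force: 0.0
```

step_arm(delta_pos=[[-0.3, 1, 0], [-0.3, 1, 0], [-0.3, 1, 0], [-0.3, 1, 0], [-0.3, 1, 0], [-0.3, 1, 0], [-0.3, 1, 0], [-0.3, 1, 0], [-0.3, 1, 0], [-0.3, 1, 0], [-0.3, 1, 0], [-0.3, 1, 0]], turn=[0, 0, 0, 0, 0, 0, 0, 0, 0, 0, 0, 0])

```text
time: 60.0
ee_pos: [0.5298, -0.0711, 0.1715]
eef_rot: [0.711, 0.704, 0.001, 0.0]
ft_force: [1.3, -0.1, 0.6]
width: 0.0199
grip_force: 0.0
```

Run:
```python
from k import *
keys('t9',(170,310,405,470),(.0105,.05))
c=load('t9');v,u=np.mgrid[225:300,360:410]; P=np.array([px(c,a,b) for a,b in zip(u.ravel(),v.ravel())])
Q=P[(P[:,2]>.088)&(P[:,2]<.105)]; print(len(Q),Q.mean(0))
im=c['image'][:,:,::-1]
cv2.imwrite('pics/c9.png',cv2.resize(im[150:310,150:475],None,fx=2.4,fy=2.4,interpolation=cv2.INTER_CUBIC))
```

```text
tcp [ 0.5298 -0.0711  0.1715] yaw -0.010116486238441968 w 0.01994287323364239
L 0.045849475860595706 c [ 0.6195 -0.365 ] th 1.5677407489181943 1.574900292124378 grasp [ 0.6195 -0.3719] units [  3.5899 -12.0313] turn 0.05884090301449726
L 0.045248279571533205 c [ 0.5793 -0.3645] th 1.5870406430081874 1.5620244240091787 grasp [ 0.5794 -0.3711] units [  1.9842 -12.0007] turn 0.21967335376443983
L 0.0698554916381836 c [ 0.4762 -0.3545] th 1.5213800411879312 1.5182748294742487 grasp [ 0.4753 -0.3734] units [ -2.1794 -12.0913] turn -0.3274983280710279
L 0.06964659118652344 c [ 0.4227 -0.3546] th 1.5126912118154388 1.5102538779199928 grasp [ 0.4217 -0.3734] units [ -4.3245 -12.0901] turn -0.39990523950846535
437 [ 0.4743 -0.2326  0.0953]
```

View pics/c9.png

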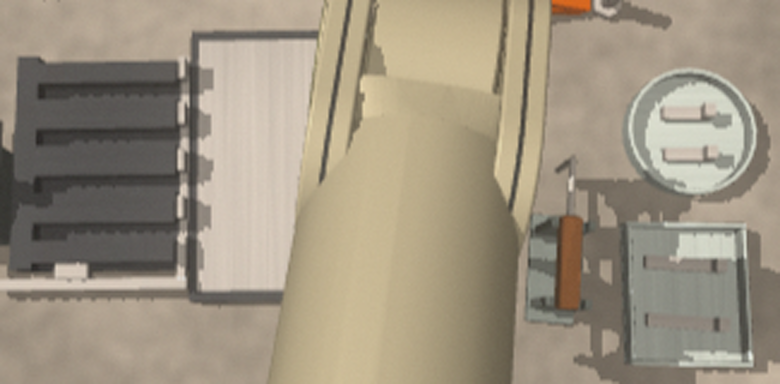

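All four keys are in their vessels (shorts in the dish around (690,135), longs in the tray around (685,290)). The pick is seated at (570,260) and the slots are clear.

```bash
python3 -c "
from bench import *
print(close_job())"
```

```text
the job is handed in; nothing more can be done
None
```

The job is handed in, though no verdict came back: the last image shows the shutter open, the pick in its cradle, both long keys in the tray and both short keys in the dish, at about 60 s of the 210 s.

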